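Put up the folding desk tray, pack the stationery and shut its sliding door

ROBOT

A 7-joint arm with a two-finger parallel gripper is mounted at the origin on a cart in front of the work surface, level with it; the furniture and walls round the work are solid. World frame = base frame: x ahead of the robot, y to its left, z up, the work surface at z = 0. Lengths are in m, angles in rad, forces in N, time in s.
With the tool pointing down it reaches from about 0.425 to 1.025 m from the base axis. Payload 9.4 kg.
Tool frame: the origin (TCP) lies at the very end of the fingers, on their centre line; the grasp point (between the pads) lies 19 mm behind it (ctrl.grip_point_offset is the distance from the TCP to the grasp point, in m); z points along the fingers, y is the line along which they close (so a half turn about z gives the same grasp; the last joint's range is limited). The gripper opens to 93 mm and grips with 3 to 60 N. Pads are 15 mm wide; open, the fingers measure 128 mm over their backs; the gripper's body (75 mm by 188 mm) begins 65 mm behind the grasp point.
Start: joints at [1.229, 0.599, -0.003, 1.599, 0.002, 0.943, -0.08], TCP at [0.19, -0.7, 0.219] pointing down, gripper open.
Joint ranges: [-2.57, 2.57], [-0.35, 1.97], [-1.29, 1.29], [0.11, 2.56], [-1.05, 4.19], [0.11, 1.86], [-2.63, 2.63]. Speed limits (rad/s): [2.22, 2.22, 3.01, 3.01, 3.14, 3.14, 3.14].

INTERFACE

Orientations are given as a 3x3 rotation matrix whose columns are the frame's x, y, z axes.
In Python, from rig import ctrl, telemetry, eyes gives the robot as it stands. The module is installed in compiled form; this text tells all that it offers. Calls block until the motion is done:
- ctrl.goto(position, orientation): joint-space move of the TCP to a pose.
- ctrl.movel(position, ori=None, max_speed=0.15, stop_force=None): straight line of the TCP; ori=None keeps the orientation; max_speed is the mean speed in m/s. With stop_force (N) it stops when the force on the tool has changed by that much, and returns True; else False.
- ctrl.move_joints(angles): joint-space move.
- ctrl.let_go() and ctrl.grab(effort=None): open the fingers fully, or close them until they stop; effort is the grip in N (None keeps the last).
- ctrl.pause(seconds).
- ctrl.inverse_kinematics(position, orientation): joint angles nearest the present ones, or None.
- telemetry.state(): the state.
- eyes.get_image(name): name is "scene" or "top"; returns a dict with "img" (400x640x3 uint8, red, green, blue), "range_z" (400x640 float32, m along the optical axis (not along the pixel's ray), 0 where there is no reading), "fovy" (degrees; the focal length in pixels is half the picture's height over the tangent of half this angle, whatever the lens; pixels are square), "cx", "cy" (the principal point, pixels), "k1" (the pictures are not rectified: a ray, as slopes to the right and down, at radius r is drawn at 1 + k1 r^2 times it, then the intrinsics apply), "origin" and "orientation" of the camera in the world. Camera axes: x right, y down, z forward; pixel columns grow to the right and rows downward; lengths in m; the calibration is good to about 2 mm. A picture is of the moment at which its call begins.
A pose or a line that the arm cannot do raises ctrl.MotionError and nothing moves.
- ctrl.job_done(): hands the job in; it is judged then, once.
The state is a dict: "time": time; "q": joint angles; "qvel": joint speeds; "tau": joint torques, N m; "ee_pos": TCP position; "ee_rot": TCP orientation; "force": force on the tool from outside, world axes, zero at the start; "ft_torque": the same for the moment, N m; "grip_width": finger opening in m; "finger_force": force on a finger pad.
Only numpy, scipy, OpenCV 4.12 (cv2) and the standard library are available. Lean on these libraries where they do the work, as an engineer would, in place of code of your own. Each camera call takes 0.05 s, during which the arm holds its last target. There are 200 camera calls.

TASK

Put up the folding desk tray by raising its three flat side walls fully upright. Then set each of the pieces of stationery that stand within about 40 cm to the right of it (whichever are there of stapler, spectacle case, tape dispenser and hand stamp; like things farther off stay) down on its floor, none on top of another, while the sliding door at the front is still open; last, slide that door fully shut against its jamb without slamming it. Leave the other things on the desk where they are.

Things in the scene. Friction and masses are not known exactly. Their poses are not given: they have to be found in the camera images.
- tray: Folding desk tray of pale wood, fixed to the desk. Origin: on the desk under the middle of its floor; x axis away from the robot (to the tray's back), y to the left, z up. Floor: top at z = 16 mm, from x = -95 to +90 mm and y = -141 to +141 mm. The door's aluminium track (20 mm high) runs along the front, x = -119 to -95 mm, and on to the left to y = +420 mm.
- jamb (a point): Top of the jamb, the dark 85 mm high post at the right end of the track that the door closes against; at x = -107, y = -150 mm in the tray's frame.
- wall_left (a joint): Angle of the tray's left wall, rad: 0 lying flat, outward on the desk; 1.571 upright (end stop), its top then 83 mm above the desk. Stiff hinge (0.09 N m): it stays where it is left. The hinge line is at y = +145, z = 18 mm in the tray's frame, along x, the wall's middle at x = -2 mm. The wall is 172 mm long, 6 mm thick.
- wall_left_bar (a point): Middle of the left wall's edge bar: round, dark, 9 mm in diameter, parallel to the hinge line and 60 mm from it, 18 mm above the desk while the wall lies flat. Between wall and bar is a hand hole 120 mm long, from 24 to 55 mm from the hinge line: one finger fits in it, the other outside the bar.
- wall_right (a joint): Angle of the right wall, as wall_left; its hinge line is at y = -145 mm and it lies flat to the right.
- wall_right_bar (a point): Middle of the right wall's edge bar, as wall_left_bar.
- wall_back (a joint): Angle of the back wall, as wall_left, but it is 276 mm long with a hand hole of 156 mm; its hinge line is at x = +94, z = 18 mm, along y (middle at y = 0), and it lies flat away from the robot.
- wall_back_bar (a point): Middle of the back wall's edge bar, as wall_left_bar.
- door (a joint): Opening of the upright sliding front door, m: 0 shut against the jamb at the right; grows as it slides to the left (tray +y), at most 0.255. The door is 286 mm long, 8 mm thick, its top 82 mm above the desk; it runs in the track at x = -107 mm of the tray's frame, with about 1.2 N friction, and stays where it is left.
- door_pull (a point): Middle of the door's pull: an upright dark round peg, 18 mm in diameter, 30 mm tall, standing on the door's top edge (from 82 to 112 mm above the desk) near its right end; at tray y = -115 mm + the door's opening.
- stapler_mid (a point): Black stapler, 150 mm long (its x axis), 45 mm tall, loose; point at its centre, 22.5 mm above its underside. The foot is 36 mm wide up to 10 mm, the arm above (28 to 45 mm up) 28 mm wide. 0.28 kg.
- spectacle_case_mid (a point): Closed brown spectacle case with rounded ends, 158 mm long (its y axis), 58 mm wide, 34 mm tall, loose; point at its centre, 17 mm above its underside. 0.09 kg; the lid stays shut.
- tape_dispenser_mid (a point): Black tape dispenser, 144 mm long (its y axis), 35 mm wide, 72 mm tall, loose; point at its centre, 36 mm above its underside. 0.62 kg.
- stamp_mid (a point): Hand stamp with a wooden foot 22 x 48 mm (48 along its y axis), 16 mm tall, and a turned red knob about 24 mm thick on it, 69 mm tall in all, standing loose; point on its axis, 34.5 mm above its underside. 0.06 kg.
- jar_candle: Candle in a glass jar, 76 mm across, 90 mm tall, bystander; origin under its middle.
- calculator: Pocket calculator 118 x 72 mm, bystander.
- letter_opener: Paper knife 216 mm long with a dark handle, bystander lying near the desk's front edge.
- stapler: The stapler's own frame, origin under its middle on the underside.
- spectacle_case: The spectacle case's own frame, origin under its middle on the underside.
- tape_dispenser: The tape dispenser's own frame, origin under its middle on the underside.
- stamp: The stamp's own frame, origin under its middle on the underside.

How it is judged:
On the way, in this order (a step that is already met when the one before it is completed fails the run):
1. all three walls have been raised upright (value of joint each of wall_left, wall_right, wall_back above 1.47 rad), for 0.2 s.
2. all stationery is on the tray's floor, walls up, door still open (all of step 1 and x of stapler_mid in the frame of tray between -0.092 and 0.085 m and y of stapler_mid in the frame of tray between -0.135 and 0.135 m and z of stapler_mid in the frame of tray between 0.014 and 0.0485 m and x of spectacle_case_mid in the frame of tray between -0.092 and 0.085 m and y of spectacle_case_mid in the frame of tray between -0.135 and 0.135 m and z of spectacle_case_mid in the frame of tray between 0.014 and 0.043 m and x of tape_dispenser_mid in the frame of tray between -0.092 and 0.085 m and y of tape_dispenser_mid in the frame of tray between -0.135 and 0.135 m and z of tape_dispenser_mid in the frame of tray between 0.014 and 0.062 m and x of stamp_mid in the frame of tray between -0.092 and 0.085 m and y of stamp_mid in the frame of tray between -0.135 and 0.135 m and z of stamp_mid in the frame of tray between 0.014 and 0.0605 m and value of joint door above 0.1 m), for 0.2 s.
3. the door is shut (value of joint door below 0.005 m), for 0.2 s.
At the end, for the whole second after the job is handed in: The three walls stand upright (over 1.47 rad), every piece of stationery that was there rests on the tray's floor inside the walls (centre within the floor's edges, no more than 10 mm higher than when standing on the floor), and the door is shut to within 5 mm, all at rest (all of step 1 and x of stapler_mid in the frame of tray between -0.092 and 0.085 m and y of stapler_mid in the frame of tray between -0.135 and 0.135 m and z of stapler_mid in the frame of tray between 0.014 and 0.0485 m and x of spectacle_case_mid in the frame of tray between -0.092 and 0.085 m and y of spectacle_case_mid in the frame of tray between -0.135 and 0.135 m and z of spectacle_case_mid in the frame of tray between 0.014 and 0.043 m and x of tape_dispenser_mid in the frame of tray between -0.092 and 0.085 m and y of tape_dispenser_mid in the frame of tray between -0.135 and 0.135 m and z of tape_dispenser_mid in the frame of tray between 0.014 and 0.062 m and x of stamp_mid in the frame of tray between -0.092 and 0.085 m and y of stamp_mid in the frame of tray between -0.135 and 0.135 m and z of stamp_mid in the frame of tray between 0.014 and 0.0605 m and value of joint door below 0.005 m and linear speed of each of stapler, spectacle_case, tape_dispenser, stamp below 0.02 m/s); the robot touches nothing.
It fails at once if the door was slammed (faster than 0.4 m/s) (velocity of joint door below -0.4 m/s).
It fails at once if the jar candle was displaced by more than 40 mm (distance of jar_candle from where it was at the start of the episode above 0.04 m).
It fails at once if the calculator was displaced by more than 40 mm (distance of calculator from where it was at the start of the episode above 0.04 m).
It fails at once if the letter opener was displaced by more than 40 mm (distance of letter_opener from where it was at the start of the episode above 0.04 m).
Of stapler, spectacle_case, tape_dispenser, stamp only 3 to 4 are there at a start; the rules pass over those that are not, and their reading is None.
At some moment in a run one of stapler, spectacle_case may be knocked a few centimetres aside while the robot is not near it.
Once in a run the grip may slacken for a moment while it holds something.
It also fails if it takes over 208 s, if anything falls off the work surface, if the arm or the gripper's body presses on something with over 40 N, if the wrist force passes 120 N, or if a joint passes its speed limit or range.

## Working session

There is one attempt and no reset: what is moved stays moved. The work goes in short steps, each a Python script; the robot and the scene stay as the last script left them, time stands still between calls to the robot, and variables do not carry over. Pictures are saved under pics/ and viewed, at most 14 in all, crops included, and the job is handed in when it is done.

```bash
mkdir -p pics
cat > h.py <<'E'
import numpy as np, cv2
from rig import ctrl, telemetry, eyes
def shot(name, fn=None):
    d=eyes.get_image(name)
    if fn: cv2.imwrite('pics/'+fn, cv2.cvtColor(d['img'],cv2.COLOR_RGB2BGR))
    return d
def cloud(d):
    """world xyz for every pixel (from depth)"""
    h,w=d['range_z'].shape; f=h/2/np.tan(np.radians(d['fovy'])/2)
    K=np.array([[f,0,d['cx']],[0,f,d['cy']],[0,0,1.]])
    v,u=np.mgrid[0:h,0:w]; p=np.stack([u,v],-1).reshape(-1,1,2).astype(float)
    s=cv2.undistortPoints(p,K,np.array([d['k1'],0,0,0,0.])).reshape(h,w,2)
    rays=np.dstack([s,np.ones((h,w))])
    R=np.array(d['orientation']); 
    W=rays@R.T
    return W, np.array(d['origin'])+W*d['range_z'][...,None]
def onplane(d,u,v,z):
    W,_=cloud(d); o=np.array(d['origin']); r=W[int(round(v)),int(round(u))]
    return o+r*(z-o[2])/r[2]
E
python3 - <<'E'
from h import *
for n in ('scene','top'):
    d=shot(n,n+'0.png'); W,P=cloud(d)
    print(n,d['fovy'],d['cx'],d['cy'],d['k1'],d['origin'],np.round(d['orientation'],3).tolist())
    print((d['range_z']==0).mean())
s=telemetry.state(); print(s['time'],s['ee_pos'],s['grip_width'])
E
```

```text
scene 42.49690747051192 307.8025965220679 197.18112658108916 -0.12365008853920008 [-0.41627571 -0.57662573  0.82168869] [[0.5, -0.475, 0.724], [-0.866, -0.276, 0.417], [0.002, -0.836, -0.549]]
0.00394921875
top 46.352593120661034 323.3263041635826 202.6513979364853 -0.05358404101780146 [ 0.21667774 -0.02130678  1.54546477] [[0.014, -0.975, 0.221], [-1.0, -0.013, 0.005], [-0.002, -0.221, -0.975]]
0.00397265625
0.1 [ 0.18960902 -0.69932119  0.21783526] 0.0926501068623975
```

View pics/top0.png

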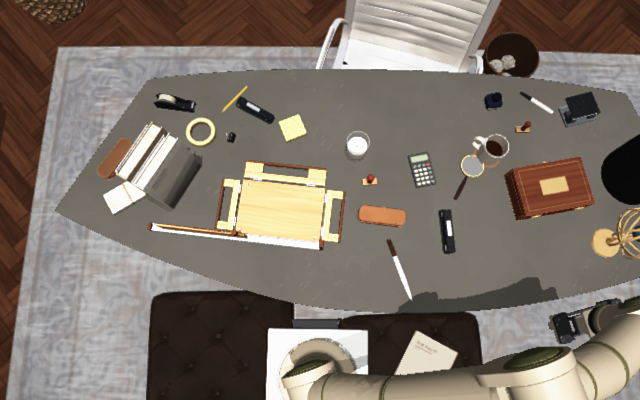

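View pics/scene0.png

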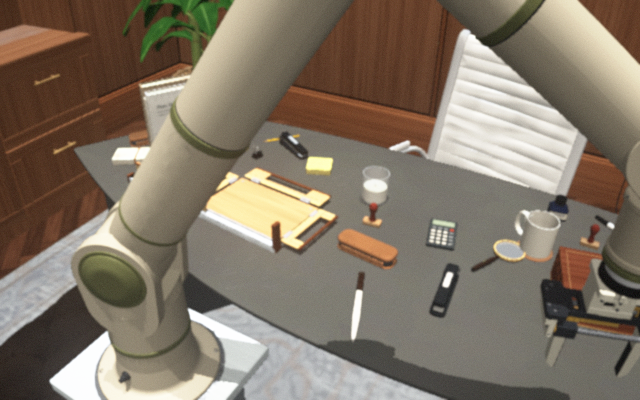

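The top view shows the tray at (280,208), the case at (382,216), the stamp at (370,181) and the stapler at (447,231). There is no tape dispenser close on the right. The jar is at (357,145), the calculator at (422,170) and the opener at (400,268). In the scene view the door peg is at (277,235).

Run:
```python
from h import *
d=shot('top'); W,P=cloud(d); img=d['img']
np.savez('t0.npz',P=P,W=W,img=img,o=d['origin'])
c=img[130:290,140:470]; cv2.imwrite('pics/topz.png',cv2.cvtColor(cv2.resize(c,None,fx=2.4,fy=2.4,interpolation=cv2.INTER_CUBIC),cv2.COLOR_RGB2BGR))
hsv=cv2.cvtColor(img,cv2.COLOR_RGB2HSV)
print('desk z',np.median(P[225:235,300+110:420,2]))
def rep(name,m,box):
    x0,y0,x1,y1=box; M=np.zeros(m.shape,np.uint8); M[y0:y1,x0:x1]=m[y0:y1,x0:x1]
    n,l,st,ce=cv2.connectedComponentsWithStats(M)
    i=1+np.argmax(st[1:,4]); pts=P[l==i]
    r=cv2.minAreaRect(pts[:,:2].astype(np.float32)*1000)
    print(name,st[i],'med',np.round(np.median(pts,0),4),'z90',np.percentile(pts[:,2],[5,50,95]).round(3),'rect',np.round(r[0],1),np.round(r[1],1),round(r[2],1))
z=P[...,2]
hi=(z>0.008)
rep('case',hi,(350,195,412,235))
rep('stapler',hi,(430,200,465,262))
rep('stamp',hi,(355,170,385,190))
rep('jar',hi,(340,125,375,165))
rep('calc',(z>0.004),(400,145,442,192))
H,S,V=[hsv[...,i].astype(int) for i in range(3)]
rep('floor',(V>170)&(S>70)&(H>10)&(H<30),(232,184,330,242))
rep('door',(V>200)&(S<40),(140,215,335,255))
rep('tape right?',hi,(555,88,605,130))
rep('tape left',hi,(150,88,200,115))
```

```text
desk z 0.0017402227507425927
case [358 205  48  22 804] med [ 0.5188 -0.2079  0.0345] z90 [0.021 0.034 0.04 ] rect [ 415.2 -110.6] [145.7 410.2] 46.2
stapler [439 209  17  46 510] med [ 0.4691 -0.4184  0.0421] z90 [0.009 0.042 0.05 ] rect [ 336.7 -265.3] [132.8 527.4] 40.3
stamp [363 173  15  13 119] med [ 0.6383 -0.1669  0.0179] z90 [0.009 0.018 0.069] rect [445.  -89.8] [ 45.8 474.5] 67.8
jar [346 131  24  29 560] med [ 0.7566 -0.1254  0.0504] z90 [0.023 0.05  0.092] rect [515.3 -95.8] [ 74.4 611.1] 82.9
calc [406 148  31  44 739] med [ 0.6862 -0.3484  0.0122] z90 [0.005 0.012 0.019] rect [ 468.3 -230.5] [132.1 641.1] 61.9
floor [ 235  184   90   58 4239] med [0.5322 0.1282 0.0169] z90 [0.011 0.017 0.023] rect [421.3 129.5] [413.7 295.5] 0.9
door [151 223 168  27 814] med [0.4366 0.1812 0.0165] z90 [0.01  0.017 0.025] rect [426.7 234.7] [635.7 185.7] 66.9
tape right? [ 557   91   46   36 1003] med [ 0.9012 -0.9051  0.0609] z90 [0.01  0.061 0.068] rect [ 614.6 -489.9] [ 120.7 1223.6] 34.7
tape left [154  92  43  21 521] med [0.9093 0.5158 0.0351] z90 [0.01  0.035 0.07 ] rect [617.2 254.4] [965.3 117.9] 41.5
```

View pics/topz.png

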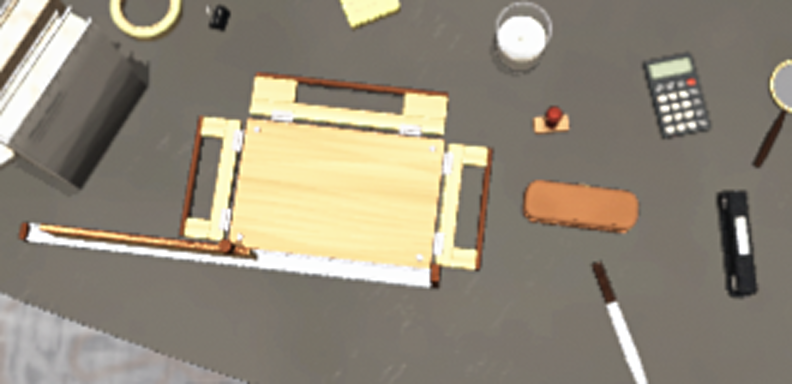

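The crop shows the back bar from (256,75) to (446,95), the left bar from (202,117) to (184,238) and the right bar from (490,148) to (478,268). The jamb is at (435,275) and the peg at (228,247), so the door is wide open.

Run:
```python
from h import *
D=np.load('t0.npz'); P,W,img,o=D['P'],D['W'],D['img'],D['o']
hsv=cv2.cvtColor(img,cv2.COLOR_RGB2HSV); H,S,V=[hsv[...,i].astype(int) for i in range(3)]
def pl(m,z):
    r=W[m]; return (o+r*((z-o[2])/r[:,2:3]))[:,:2]
def box(a): # crop coords -> mask
    M=np.zeros(H.shape,bool); x0,y0,x1,y1=a
    M[130+int(y0/2.4):131+int(y1/2.4),140+int(x0/2.4):141+int(x1/2.4)]=1; return M
dark=(S>90)&(V<150)&((H<14)|(H>170))
res={}
for n,b in dict(back=(245,65,455,105),left=(176,108,212,245),right=(470,142,500,275)).items():
    p=pl(box(b)&dark,0.0205)
    c=p.mean(0); u,s,vt=np.linalg.svd(p-c); a=vt[0]; t=(p-c)@a; mid=c+a*(t.max()+t.min())/2
    print(n,len(p),'mid',mid.round(4),'dir',np.degrees(np.arctan2(a[1],a[0])).round(2),'len',np.ptp(t).round(3)); res[n]=mid
def obj(n,m,zr):
    q=P[m]; ok=(q[:,2]>zr[0])&(q[:,2]<zr[1]); q=q[ok]
    r=cv2.minAreaRect(q[:,:2].astype(np.float32)*1000); print(n,len(q),np.round(r[0],1),np.round(r[1],1),round(r[2],1),'mean',q.mean(0).round(4))
M=np.zeros(H.shape,bool)
def pix(x0,y0,x1,y1):
    m=M.copy(); m[y0:y1,x0:x1]=1; return m
obj('case',pix(350,195,412,235),(.02,.05)); obj('stapler',pix(430,200,465,262),(.02,.06)); obj('stapler all',pix(430,200,465,262),(.008,.06))
obj('stamp foot',pix(355,170,385,190),(.009,.028)); obj('stamp knob',pix(355,165,385,190),(.045,.085))
obj('jar',pix(340,125,375,165),(.015,.11)); obj('calc',pix(400,145,442,192),(.006,.03))
m=pix(225,220,245,245); q=P[m&(P[...,2]>.07)]; print('peg',q.mean(0).round(4),len(q))
```

```text
back 146 mid [0.6917 0.1158] dir 84.3 len 0.275
left 120 mid [0.5534 0.3344] dir 176.8 len 0.18
right 109 mid [ 0.5146 -0.0733] dir 174.18 len 0.171
case 765 [ 521.3 -207.8] [156.5  57.8] 84.1 mean [ 0.5195 -0.2075  0.0344]
stapler 398 [ 470.2 -425.9] [143.9  37.6] 6.1 mean [ 0.4702 -0.422   0.0433]
stapler all 562 [ 476.7 -427.8] [115.1 207.5] 87.4 mean [ 0.4698 -0.4212  0.0338]
stamp foot 73 [ 653.1 -159.1] [69.  53.1] 84.0 mean [ 0.6411 -0.1667  0.0145]
stamp knob 43 [ 640.5 -170.6] [21.5 21. ] 14.8 mean [ 0.6396 -0.1694  0.0637]
jar 540 [ 754.  -125.3] [76.  74.2] 4.3 mean [ 0.7553 -0.1258  0.0577]
calc 779 [ 692.  -345.8] [141.6 166.2] 89.7 mean [ 0.6871 -0.3479  0.0122]
peg [0.4438 0.2653 0.0937] 79
```

```bash
cat >> h.py <<'E'
YAW=np.radians(-5.45); O=np.array([.5370,.1304]); RT=np.array([[np.cos(YAW),-np.sin(YAW)],[np.sin(YAW),np.cos(YAW)]])
def T(x,y,z=None):
    p=O+RT@[x,y]; return p if z is None else np.r_[p,z]
def ori(a):
    """tool down, fingers closing along world angle a; of the two half-turns the nearer one"""
    y=np.array([np.cos(a),np.sin(a),0]); z=np.array([0,0,-1.]); return np.column_stack([np.cross(y,z),y,z])
def go(p,a):
    q0=np.array(telemetry.state()['q']); best=None
    for k in (0,np.pi):
        q=ctrl.inverse_kinematics(p,ori(a+k))
        if q is not None:
            c=np.abs(np.array(q)-q0).max()+0.5*max(0,abs(q[6])-1.8)
            if best is None or c<best[0]: best=(c,k)
    if best is None: raise RuntimeError('no IK %s'%p)
    ctrl.goto(p,ori(a+best[1])); return ori(a+best[1])
def st(*m):
    s=telemetry.state(); print(*m,'t%.1f'%s['time'],np.round(s['ee_pos'],4),'w%.4f'%s['grip_width'],'ff',np.round(s['finger_force'],1),'F',np.round(s['force'],1))
    return s
E
python3 - <<'E'
from h import *
D=np.load('t0.npz'); P=D['P']
# heights (in tray frame) round the left and back walls
q=P[P[...,2]>.05].reshape(-1,3); q=q[q[:,2]<.5]; l=(q[:,:2]-O)@RT
for n,(x0,x1,y0,y1) in dict(left=(-.1,.1,.2,.42),left_front=(-.1,-.01,.2,.42),back=(.1,.32,-.1,.1)).items():
    m=(l[:,0]>x0)&(l[:,0]<x1)&(l[:,1]>y0)&(l[:,1]<y1)
    print(n,m.sum(), l[m].min(0).round(3) if m.any() else '', q[m,2].max().round(3) if m.any() else '')
for p,a in ((T(-.02,.24,.005),YAW+np.pi/2),(T(.19,0,.005),YAW),(T(-.04,-.24,.005),YAW+np.pi/2),(T(-.107,.125,.1),YAW+np.pi/2)):
    print([None if (k:=ctrl.inverse_kinematics(p,ori(a+j))) is None else np.round(k,2) for j in (0,np.pi)])
E
```

```text
left 2700 [-0.1    0.204] 0.287
left_front 423 [-0.1    0.204] 0.281
back 0  
[array([-0.4 ,  0.83, -0.45,  1.88,  0.63,  0.58,  0.21]), array([-1.04,  0.87,  0.57,  1.92, -0.82,  0.6 , -1.58])]
[array([-0.09,  0.86, -0.23,  1.69,  0.3 ,  0.63, -0.59]), array([ 0.35,  1.13, -1.11,  1.66,  1.12,  1.12,  1.95])]
[array([ 0.37,  0.72, -0.39,  2.27,  0.94,  0.31,  0.63]), array([ 0.07,  0.69,  0.04,  2.29, -0.16,  0.16, -1.41])]
[array([-0.3 ,  0.57, -0.5 ,  2.16,  0.54,  0.53,  0.27]), array([-0.6 ,  0.53, -0.08,  2.18,  0.09,  0.44, -2.41])]
```

Run:
```python
from h import *
D=np.load('t0.npz'); P=D['P']
q=P[(P[...,2]>.03)&(P[...,2]<.5)]; l=(q[:,:2]-O)@RT
for x0 in np.arange(-.09,.12,.03):
    m=(abs(l[:,0]-x0-.015)<.015)&(l[:,1]>.22)&(l[:,1]<.6)
    print('%.2f'%x0,[ '%.2f:%d/%.2f'%(y,k.sum(),np.percentile(q[m][k,2],98)) for y in np.arange(.22,.46,.03) if (k:=(l[m,1]>=y)&(l[m,1]<y+.03)).sum()>3])
```

```text
-0.09 []
-0.06 ['0.34:75/0.27', '0.37:6/0.28']
-0.03 ['0.34:388/0.28', '0.37:93/0.28', '0.40:72/0.28', '0.43:19/0.28']
0.00 ['0.31:97/0.27', '0.34:336/0.27', '0.37:67/0.28', '0.40:148/0.28', '0.43:61/0.28', '0.46:11/0.26']
0.03 ['0.31:372/0.27', '0.34:101/0.28', '0.37:115/0.28', '0.40:103/0.28', '0.43:39/0.28']
0.06 ['0.28:8/0.24', '0.31:390/0.27', '0.34:56/0.28', '0.37:150/0.28', '0.40:74/0.28', '0.43:25/0.26']
0.09 ['0.28:320/0.27', '0.31:125/0.27', '0.34:106/0.28', '0.37:103/0.28', '0.40:51/0.28']
```

Run:
```python
from h import *
D=np.load('t0.npz'); P=D['P']
q=P[(P[...,2]>.04)&(P[...,2]<.5)]; l=(q[:,:2]-O)@RT
for x0 in np.arange(-.1,.03,.01):
    m=(abs(l[:,0]-x0)<.006)&(l[:,1]>.25)&(l[:,1]<.6)
    if m.sum()>4: print('%.2f'%x0,m.sum(),np.sort(l[m,1])[:4].round(3),'z',q[m,2][np.argsort(l[m,1])[:4]].round(2))
```

```text
-0.10 90 [0.252 0.253 0.254 0.255] z [0.08 0.08 0.08 0.08]
-0.04 24 [0.363 0.363 0.363 0.364] z [0.08 0.28 0.19 0.05]
-0.03 169 [0.359 0.359 0.359 0.359] z [0.06 0.09 0.25 0.07]
-0.02 210 [0.353 0.354 0.354 0.354] z [0.14 0.16 0.08 0.05]
-0.01 236 [0.35  0.35  0.351 0.351] z [0.08 0.12 0.19 0.18]
-0.00 283 [0.343 0.345 0.345 0.345] z [0.05 0.06 0.11 0.13]
0.01 295 [0.34  0.341 0.341 0.341] z [0.06 0.15 0.09 0.06]
0.02 292 [0.334 0.336 0.336 0.337] z [0.22 0.14 0.07 0.18]
```

```bash
cat >> h.py <<'E'
OFF=.033; ZG=.006
def wall_start(name,s):
    """n = outward normal (tray), c = hinge distance; s = place along the bar"""
    n,c={'back':((1,0),.094),'left':((0,1),.145),'right':((0,-1),.145)}[name]
    n=np.array(n); t=np.array([abs(n[1]),abs(n[0])])
    pos=lambda r,z:T(*(n*(c+r)+t*s),z)
    a=YAW+np.arctan2(n[1],n[0]); return pos,a
def wall_grip(name,s):
    pos,a=wall_start(name,s)
    ctrl.let_go(); go(pos(.06+OFF,.20),a); st('above')
    if ctrl.movel(pos(.06+OFF,ZG),max_speed=.08,stop_force=8): st('HIT'); return False
    st('down'); ctrl.grab(6); st('grab')
    ctrl.movel(pos(.06,ZG),max_speed=.03); st('in'); ctrl.grab(25); s=st('pinch')
    return s['grip_width']<.015
def wall_raise(name,s):
    pos,a=wall_start(name,s); dz=ZG-.018
    for th in np.radians(np.arange(10,91,10)):
        ctrl.movel(pos(.06*np.cos(th),.018+.06*np.sin(th)+dz),max_speed=.05)
    ctrl.movel(pos(-.001,.078+dz),max_speed=.03); st('up')
    ctrl.let_go(); ctrl.movel(pos(-.001,.20),max_speed=.15); st('clear')
E
python3 - <<'E'
from h import *
go([.45,-.35,.3],YAW); print(wall_grip('back',0))
E
```

```text
above t4.0 [0.7234 0.1106 0.2003] w0.0928 ff 0.0 F [-0.6  0.4 -0. ]
HIT t6.2 [0.7235 0.1128 0.0095] w0.0932 ff 3.4 F [-2.4 -1.4  7.7]
False
```

Run:
```python
from h import *
st()
c=shot('scene')['img'][120:270,180:380]; t=shot('top')['img'][130:260,200:360]
c=cv2.resize(c,(600,450),interpolation=cv2.INTER_CUBIC); cv2.imwrite('pics/b1.png',cv2.cvtColor(c,cv2.COLOR_RGB2BGR))
```

```text
t6.2 [0.7235 0.1128 0.0095] w0.0932 ff 3.4 F [-2.4 -1.4  7.7]
```

View pics/b1.png

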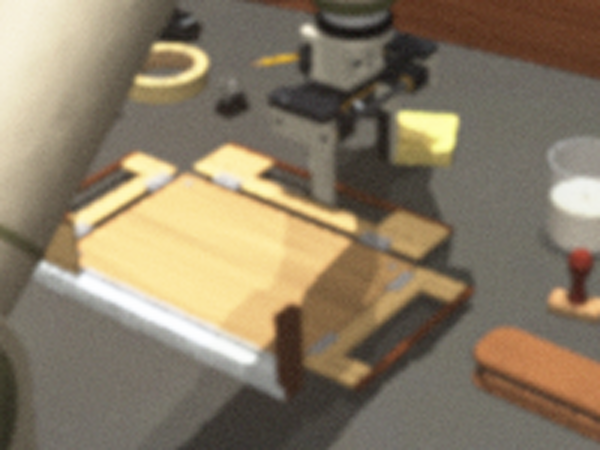

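The finger stands at the hole's inner edge (325,200) and seems to be catching the panel strip. I'll shift outward a few millimetres and try again.

```bash
sed -i 's/^OFF=.*/OFF=.038; ZG=.007/' h.py
python3 - <<'E'
from h import *
pos,a=wall_start('back',0); p=np.array(telemetry.state()['ee_pos']); p[2]=.05
ctrl.movel(p,max_speed=.08); print(wall_grip('back',0))
E
```

```text
above t7.8 [0.7281 0.112  0.2004] w0.0932 ff 0.0 F [-0.1  0.2  0.1]
HIT t9.9 [0.7284 0.1122 0.0142] w0.0931 ff 3.5 F [-3.1 -0.6  7.3]
False
```

```bash
sed -i 's/^OFF=.*/OFF=.034; ZG=.006/' h.py
python3 - <<'E'
from h import *
P=np.load('t0.npz')['P']; img=np.load('t0.npz')['img'].astype(int)
m=(img[...,0]>180)&(img[...,2]<130)&(abs(P[...,0]-.8)<.1)&(abs(P[...,1]-.1)<.12)&(img[...,1]>180)
l=(P[m][:,:2]-O)@RT; print('note',np.percentile(l,[2,98],axis=0).round(3),np.median(P[m][:,2]))
p=np.array(telemetry.state()['ee_pos']); p[2]=.08
ctrl.movel(p,max_speed=.08); ok=wall_grip('back',.06); print(ok)
E
```

```text
note [[ 0.264 -0.05 ]
 [ 0.323  0.045]] 0.01210561554091183
above t11.7 [0.7298 0.1724 0.2005] w0.0932 ff 0.0 F [-0.3 -0.3 -0.5]
down t14.3 [0.73   0.1723 0.0063] w0.0928 ff 0.0 F [0.3 0.1 0.4]
grab t15.0 [0.7256 0.1727 0.0056] w0.0653 ff 6.0 F [-12.5   0.1   7.4]
in t16.2 [0.697  0.1755 0.0061] w0.0089 ff 6.0 F [ 2.6 -0.1 -1.4]
pinch t16.5 [0.697  0.1755 0.0062] w0.0084 ff 25.0 F [ 4.5 -0.5 -0.7]
True
```

Run:
```python
from h import *
wall_raise('back',.06)
pos,a=wall_start('right',-.047); 
print(ok:=wall_grip('right',-.047))
if ok: wall_raise('right',-.047)
```

```text
up t19.9 [0.6373 0.1817 0.0678] w0.0079 ff 25.0 F [ 4.9 -0.7 11.3]
clear t22.4 [0.6348 0.181  0.1991] w0.0933 ff 0.0 F [-0.2  0.2  0.5]
above t23.8 [ 0.4685 -0.1022  0.2001] w0.0931 ff 0.0 F [-0.7  1.2  0.1]
down t26.4 [ 0.4677 -0.1031  0.0062] w0.0929 ff 0.0 F [ 0.5 -0.2  1.1]
grab t27.0 [ 0.4681 -0.1001  0.006 ] w0.0738 ff 6.0 F [ 1.3 11.3  1.1]
in t28.3 [ 0.4711 -0.0675  0.0061] w0.0085 ff 6.0 F [-0.   7.2  1.7]
pinch t28.5 [ 0.4711 -0.0675  0.0061] w0.0081 ff 25.0 F [-0.1  7.5  1.8]
True
up t32.0 [ 0.4768 -0.009   0.0668] w0.0079 ff 25.0 F [ 0.7 -2.8 13.8]
clear t34.4 [ 0.4761 -0.0085  0.1994] w0.0931 ff 0.0 F [ 0.2 -0.4 -0.3]
```

Run:
```python
from h import *
if (ok:=wall_grip('left',-.047)): wall_raise('left',-.047)
go([.45,-.3,.3],YAW)
t=shot('top'); c=t['img'][150:280,190:480]; cv2.imwrite('pics/u1.png',cv2.cvtColor(cv2.resize(c,None,fx=2.7,fy=2.7,interpolation=cv2.INTER_CUBIC),cv2.COLOR_RGB2BGR))
W,P=cloud(t); q=P[(P[...,2]>.06)&(P[...,2]<.1)]; l=(q[:,:2]-O)@RT
for n,m,ax in (('left',(abs(l[:,1]-.145)<.04)&(abs(l[:,0])<.07),1),('right',(abs(l[:,1]+.145)<.04)&(abs(l[:,0])<.07),1),('back',(abs(l[:,0]-.094)<.04)&(abs(l[:,1])<.1),0)): print(n,m.sum(),np.percentile(l[m,ax],[5,50,95]).round(3),np.percentile(q[m,2],[50,95]).round(3) if m.any() else '')
```

```text
above t36.0 [0.5137 0.3708 0.2   ] w0.0931 ff 0.0 F [ 0.3 -0.  -0.8]
down t38.6 [0.513  0.3729 0.0063] w0.0930 ff 0.0 F [ 0.1  0.3 -0.3]
grab t39.3 [0.5125 0.3675 0.0057] w0.0614 ff 6.0 F [ -0.1 -11.3   4.7]
in t40.6 [0.5099 0.3408 0.0062] w0.0088 ff 6.0 F [-0.2  4.6 -1.8]
pinch t40.8 [0.5099 0.3408 0.0061] w0.0080 ff 25.0 F [ 0.8  5.4 -1.9]
up t44.3 [0.5041 0.281  0.0673] w0.0085 ff 25.0 F [-3.7  6.  11.4]
clear t46.7 [0.5034 0.278  0.1993] w0.0929 ff 0.0 F [ 0.1 -0.1 -0.1]
left 124 [0.141 0.144 0.149] [0.082 0.087]
right 121 [-0.151 -0.147 -0.142] [0.082 0.088]
back 177 [0.091 0.094 0.099] [0.083 0.088]
```

View pics/u1.png

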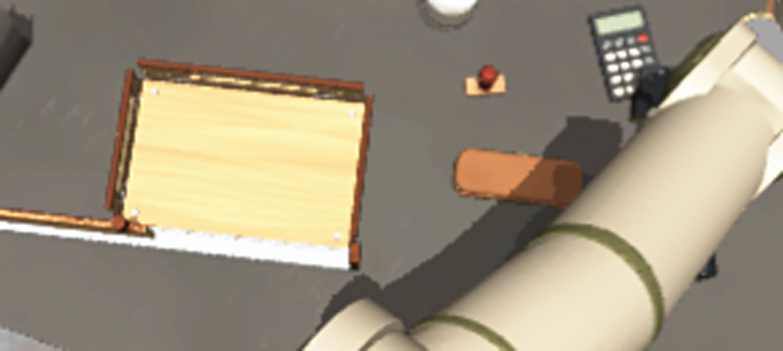

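All three walls are upright. The case is at (518,178) in the crop, where it started, and so is the stamp at (486,80). Next is the case.

```bash
sed -i 's/O=np.array(\[.5370,.1304\])/O=np.array([.5370,.1295])/' h.py
cat >> h.py <<'E'
def find(name,fn=None):
    d=shot('top',fn); W,P=cloud(d); hsv=cv2.cvtColor(d['img'],cv2.COLOR_RGB2HSV).astype(int); H,S,V=[hsv[...,i] for i in range(3)]
    zr,col,reg={'case':((.022,.045),(S>100)&(H<18),(.40,.66,-.36,-.08)),
            'stapler':((.025,.058),(S<120),(.33,.62,-.62,-.30)),
            'stamp':((.045,.085),(S>90)&((H<12)|(H>170)),(.55,.73,-.28,-.10))}[name]
    m=(P[...,2]>zr[0])&(P[...,2]<zr[1])&col&(P[...,0]>reg[0])&(P[...,0]<reg[1])&(P[...,1]>reg[2])&(P[...,1]<reg[3])
    n,l,s,c=cv2.connectedComponentsWithStats(m.astype(np.uint8)); i=1+np.argmax(s[1:,4]); q=P[l==i]
    (cx,cy),(w,h),a=cv2.minAreaRect(q[:,:2].astype(np.float32)*1000)
    if w<h: a+=90   # a = direction of the long side
    print(name,'px',c[i].round(0),len(q),'centre',np.round([cx,cy],1),'size',np.round([w,h],1),'long dir',round((a+90)%180-90,1))
    return np.array([cx,cy])/1000, np.radians(a), sorted((w,h))
def pick(c,a,z,f):
    R=go(np.r_[c,.2],a)
    if ctrl.movel(np.r_[c,z],max_speed=.1,stop_force=8): st('HIT'); return False
    ctrl.grab(f); s=st('grabbed'); ctrl.movel(np.r_[c,.2],max_speed=.1); s=st('lifted'); return s['grip_width']
def place(x,y,a,z,zfree=.25):
    R=go(T(x,y,.2),a); st('over')
    print('touch',ctrl.movel(T(x,y,z),max_speed=.07,stop_force=8)); st('down')
    ctrl.let_go(); ctrl.movel(T(x,y,zfree),max_speed=.15)
E
python3 - <<'E'
from h import *
go(T(0,0,.3),YAW)
c,a,w=find('case')
if 50<w[0]<66 and 148<w[1]<166: print(pick(c,a+np.pi/2,.006,25))
E
```

```text
case px [382. 215.] 758 centre [ 520.6 -207.5] size [156.3  56.8] long dir 83.5
grabbed t54.8 [ 0.5206 -0.2075  0.006 ] w0.0559 ff 25.0 F [-0.4 -0.4 -1. ]
lifted t56.9 [ 0.5204 -0.2074  0.1995] w0.0557 ff 25.0 F [ 0.7  0.3 -1.2]
0.055671199919637905
```

Run:
```python
from h import *
place(-.003,-.066,YAW+np.pi/2,.0235)
go(T(0,0,.3),YAW)
c,a,w=find('stapler','p2.png')
```

```text
over t58.0 [0.5279 0.0627 0.1998] w0.0557 ff 25.0 F [ 0.1 -0.8 -1.3]
touch False
down t60.6 [0.5279 0.0641 0.0237] w0.0556 ff 25.0 F [ 0.2 -0.  -1.7]
stapler px [448. 230.] 396 centre [ 470.2 -426.3] size [143.9  38. ] long dir 6.0
```

View pics/p2.png

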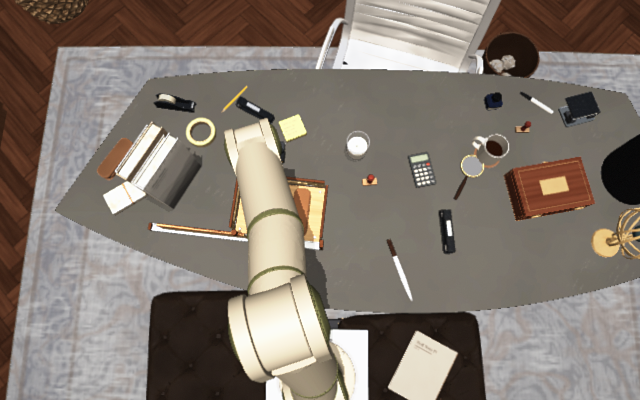

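The case is in the tray at (303,205) and nothing else has moved. The stapler is next.

Run:
```python
from h import *
c,a,w=find('stapler')
c[1]+=.003
if pick(c,a+np.pi/2,.016,30)>.02:
    place(-.003,.036,YAW+np.pi/2,.0335)
    go([.5,-.35,.35],YAW)
    t=shot('top'); s=shot('scene')
    A=cv2.resize(t['img'][150:260,200:410],None,fx=3.8,fy=3.8,interpolation=cv2.INTER_CUBIC)
    cv2.imwrite('pics/p3.png',cv2.cvtColor(A,cv2.COLOR_RGB2BGR)); st()
```

```text
stapler px [448. 230.] 396 centre [ 469.8 -423.8] size [144.2  37.3] long dir 4.4
grabbed t69.6 [ 0.4698 -0.4213  0.0161] w0.0273 ff 30.0 F [ 0.4 -1.7  0.1]
lifted t71.6 [ 0.4696 -0.4207  0.1995] w0.0276 ff 30.0 F [ 0.4 -0.3 -2.8]
over t73.7 [0.5379 0.1644 0.2001] w0.0269 ff 30.0 F [-0.5  0.  -2.7]
touch False
down t76.2 [0.5376 0.1657 0.0337] w0.0271 ff 30.0 F [ 0.4  0.1 -3.1]
t81.0 [ 0.5008 -0.3488  0.3497] w0.0929 ff 0.0 F [-0.2  0.6  0.3]
```

View pics/p3.png

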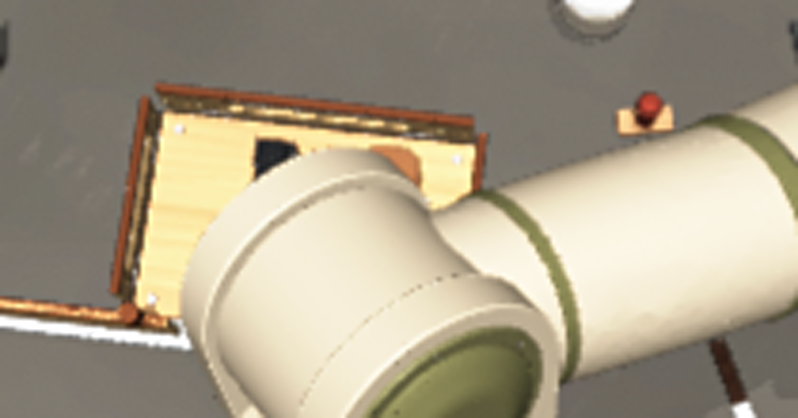

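The stapler is in the tray at (275,155) beside the case. The stamp is at (645,112), untouched.

Run:
```python
from h import *
c,a,w=find('stamp')
c=(c+[.6405,-.1685])/2 if np.linalg.norm(c-[.6405,-.169])<.01 else c
if pick(c,YAW,.040,20)>.012:
    place(0,.097,YAW,.0570,.3)
    go([.5,-.45,.3],YAW)
    t=shot('top'); A=cv2.resize(t['img'][150:260,200:410],None,fx=3.8,fy=3.8,interpolation=cv2.INTER_CUBIC)
    cv2.imwrite('pics/p4.png',cv2.cvtColor(A,cv2.COLOR_RGB2BGR)); st()
    s=shot('scene'); A=cv2.resize(s['img'][120:270,180:380],(700,525),interpolation=cv2.INTER_CUBIC); cv2.imwrite('pics/p4s.png',cv2.cvtColor(A,cv2.COLOR_RGB2BGR))
    W,P=cloud(t); q=P[(P[...,2]>.06)&(P[...,2]<.1)]; l=(q[:,:2]-O)@RT
    m=(abs(l[:,0])<.06)&(abs(l[:,1])<.12); print(l[m].mean(0),np.percentile(q[m,2],[50,95]),m.sum())
```

```text
stamp px [371. 177.] 39 centre [ 641.1 -168.6] size [21.4 20.8] long dir 30.3
grabbed t84.9 [ 0.6407 -0.1685  0.04  ] w0.0228 ff 20.0 F [-0.4  0.6  0.4]
lifted t86.7 [ 0.6406 -0.1684  0.1994] w0.0224 ff 20.0 F [-0.2  0.6 -0.4]
over t88.3 [0.5466 0.225  0.1998] w0.0220 ff 20.0 F [-0.1 -0.4 -0.8]
touch False
down t90.5 [0.5464 0.2261 0.0573] w0.0224 ff 20.0 F [ 0.   0.3 -0.3]
t95.9 [ 0.5008 -0.449   0.2999] w0.0925 ff 0.0 F [ 0.2  0.2 -0.2]
[0.00021308 0.04663766] [0.06328066 0.08343559] 191
```

View pics/p4s.png

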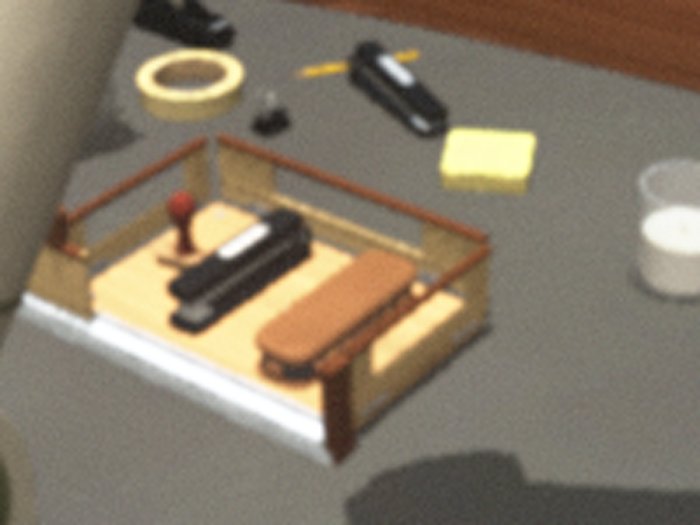

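The stapler (240,270), case (340,305) and stamp (182,225) all stand flat on the floor, apart from one another, and the walls are upright. Now the door.

Run:
```python
from h import *
t=shot('top'); W,P=cloud(t); q=P[(P[...,2]>.092)&(P[...,2]<.13)]; l=(q[:,:2]-O)@RT
m=(abs(l[:,0]+.107)<.03)&(l[:,1]<.18)&(l[:,1]>-.1); y=np.median(l[m,1]); print('peg',np.median(l[m],0).round(4),m.sum(),'opening',y+.115)
assert .05<y+.115<.26 and m.sum()>5
a=YAW+np.pi/2
go(T(-.107,y,.22),a); ctrl.movel(T(-.107,y,.092),max_speed=.08,stop_force=8); st('down')
ctrl.grab(20); s=st('grip')
if .012<s['grip_width']<.025:
    z=s['ee_pos'][2]; yy=((np.array(s['ee_pos'][:2])-O)@RT)[1]; print('y',yy)
    ctrl.movel(T(-.107,-.100,z),max_speed=.08); st('near')
    print(ctrl.movel(T(-.107,-.122,z),max_speed=.02,stop_force=12)); s=st('shut')
    print('y',((np.array(s['ee_pos'][:2])-O)@RT).round(4))
```

```text
peg [-0.1062  0.1233] 32 opening 0.23829756885700945
down t100.3 [0.4424 0.2625 0.0924] w0.0928 ff 0.0 F [-0.8  0.6  0.5]
grip t101.5 [0.4422 0.2627 0.092 ] w0.0173 ff 20.0 F [ 0.9  0.6 -1. ]
y 0.12354523984682672
near t104.4 [0.4201 0.0393 0.0919] w0.0175 ff 20.0 F [-5.3  1.1  1.9]
True
shut t105.1 [0.4189 0.0283 0.0919] w0.0175 ff 20.0 F [-0.5  1.9  4.8]
y [-0.1079 -0.112 ]
```

Run:
```python
from h import *
for f in (15,20):
    z=.092; print(ctrl.movel(T(-.107,-.122,z),max_speed=.01,stop_force=f)); s=st('push')
    print('y',((np.array(s['ee_pos'][:2])-O)@RT).round(4))
ctrl.let_go(); s=telemetry.state(); p=np.array(s['ee_pos']); p[2]=.25; ctrl.movel(p,max_speed=.12)
go([.5,-.45,.3],YAW); st()
t=shot('top'); W,P=cloud(t); q=P[(P[...,2]>.092)&(P[...,2]<.13)]; l=(q[:,:2]-O)@RT
m=(abs(l[:,0]+.107)<.03)&(l[:,1]<.18)&(l[:,1]>-.14); print('peg',np.median(l[m],0).round(4),m.sum())
s=shot('scene'); A=cv2.resize(s['img'][150:270,180:340],(800,600),interpolation=cv2.INTER_CUBIC); cv2.imwrite('pics/p5.png',cv2.cvtColor(A,cv2.COLOR_RGB2BGR))
```

```text
True
push t105.6 [0.419  0.0283 0.0919] w0.0174 ff 20.0 F [-1.2  1.7  4.8]
y [-0.1079 -0.1119]
True
push t106.1 [0.4189 0.0283 0.0919] w0.0176 ff 20.0 F [-0.5  2.6  4.5]
y [-0.1079 -0.1119]
t110.6 [ 0.5009 -0.4482  0.2999] w0.0933 ff 0.0 F [-0.2 -0.1  0.1]
peg [-0.1072 -0.1146] 30
```

View pics/p5.png

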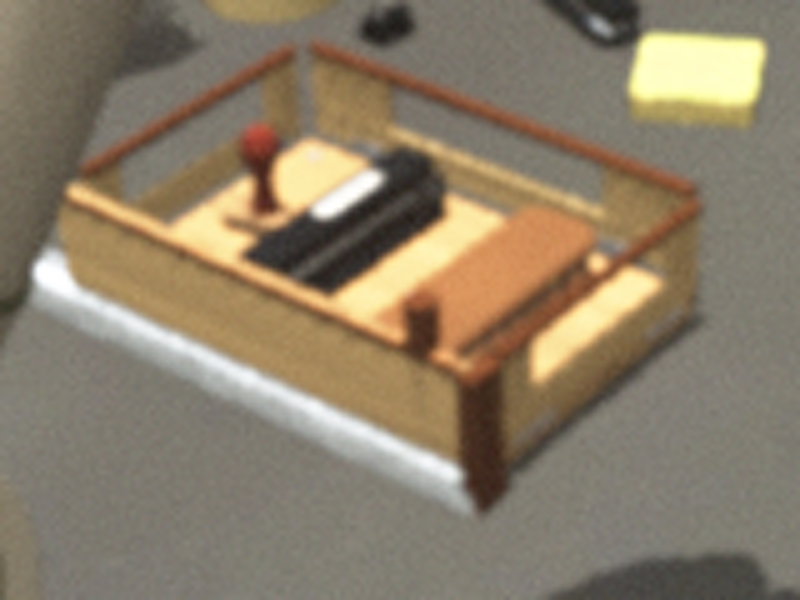

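The door meets the jamb at (480,380) with no gap, repeated pushes met the hard stop, and the contents are undisturbed.

```bash
python3 -c "
from h import *
print(ctrl.job_done())"
```

```text
the job is handed in; nothing more can be done
None
```

The job is handed in: all three walls are upright, the spectacle case, stapler and stamp (no tape dispenser was in range) are on the tray floor, and the door is shut against its jamb. On the way a gripper finger twice came down lightly (about 8 N) on what was probably the sticky-note pad behind the tray; I saw no sign it moved.

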